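Stand the toppled press weight on the glued badge and press gently

ROBOT

A 7-joint arm with a two-finger parallel gripper is mounted at the origin on the work surface. World frame = base frame: x ahead of the robot, y to its left, z up, the work surface at z = 0. Lengths are in m, angles in rad, forces in N, time in s.
With the tool pointing down it reaches from about 0.4 to 0.9 m from the base axis. Payload 5.6 kg.
Tool frame: the origin (TCP) lies at the centre of the arm's flange, where the gripper is bolted on; the fingertips stand 190 mm ahead of it and the grasp point (between the pads) lies 171 mm ahead of it; z points along the fingers, y is the line along which they close (so a half turn about z gives the same grasp; the last joint's range is limited). The gripper opens to 92 mm and grips with 3 to 60 N. Pads are 20 mm wide; open, the fingers measure 128 mm over their backs; the gripper's body (75 mm by 189 mm) begins 69 mm behind the grasp point.
Start: joints at [1.25, 0.468, -0.012, 1.603, 0.006, 1.071, -0.056], TCP at [0.178, -0.625, 0.405] pointing down, gripper open.
Joint ranges: [-2.53, 2.53], [-0.31, 2.02], [-1.57, 1.55], [0.28, 2.44], [-1.29, 4.43], [0.15, 1.84], [-2.92, 2.92]. Speed limits (rad/s): [2.57, 2.57, 3.14, 3.14, 3.14, 3.14, 3.14].

INTERFACE

Orientations are given as [roll, pitch, yaw] about the fixed x, y, z axes, in that order (R = Rz(yaw) Ry(pitch) Rx(roll)).
In Python, from cell import robot gives the robot as it stands. Calls block until the motion is done:
- robot.move_to(position, orientation): joint-space move of the TCP to a pose.
- robot.move_straight(position, rotation=None, vel=0.15, threshold=None): straight line of the TCP; rotation=None keeps the orientation; vel is the mean speed in m/s. With threshold (N) it stops when the force on the tool has changed by that much, and returns True; else False.
- robot.move_joints(angles): joint-space move.
- robot.set_gripper(opening): opening from 0.0 (shut) to 1.0 (fully open); the grip force is fixed at half the most; returns when the fingers have stopped.
- robot.hold(seconds).
- robot.inverse_kinematics(position, orientation): joint angles nearest the present ones, or None.
- robot.sense(): the state.
- robot.grab_frame(name): name is "scene" or "top" or "wrist"; returns a dict with "frame" (384x512x3 uint8, red, green, blue), "z_map" (384x512 float32, m along the optical axis (not along the pixel's ray), 0 where there is no reading), "intrinsics" (3x3 intrinsics, pixels), "position" and "rotation" of the camera in the world. Camera axes: x right, y up, looking along -z (the intrinsics and any distortion apply to the point x, -y, -z); pixel columns grow to the right and rows downward; lengths in m; the calibration is good to about 2 mm. A picture is of the moment at which its call begins.
A pose or a line that the arm cannot do raises robot.PlanningError and nothing moves.
- robot.job_done(): hands the job in; it is judged then, once.
Trained networks look in a picture, given as the dict that the camera call returned (one of the last four; its "shot" number tells which), for a name from the list of things; names that differ only in an ending like _2 or _b are one class to them, and where a whole thing is asked for, a point or a joint stands for the part that bears it (a point fixed in the world has none). Each returns a list of dicts, best first, with "conf" (0 to 1); they miss things now and then, are a little off and sometimes report something else, mostly with a low value. They report only what shows in the picture. A call takes as long as a camera call. They do not tell look-alikes from the thing itself.
- robot.outline_of(label, picture): "pixels" (384x512 bool, what is visible of it) and "extent" ([centre column, centre row, width, height] in pixels, round what is visible of it).
The state is a dict: "t": time; "joint_pos": joint angles; "joint_vel": joint speeds; "joint_torque": joint torques, N m; "position": TCP position; "tcp_rot": TCP orientation; "contact_force": force on the tool from outside, world axes, zero at the start; "ft_torque": the same for the moment, N m; "gripper_width": opening from 0.0 (shut) to 1.0 (fully open); "grip_force": force on a finger pad.
Only numpy, scipy, OpenCV 4.12 (cv2) and the standard library are available. Lean on these libraries where they do the work, as an engineer would, in place of code of your own. Each camera call takes 0.05 s, during which the arm holds its last target. There are 200 camera calls.

TASK

The hand press weight has toppled over on the leatherworker's bench: stand it upright, steel foot down, centred on the freshly glued brass badge on the sprung green platen. Lean on it gently with about 10 N for a full second so that the glue grabs, never loading the platen with more than 20 N, not even for an instant as you set it down. Leave the weight standing there by itself on the badge, and do not disturb the thread spool, the dye bottle or the pot.

Things in the scene. Friction and masses are not known exactly. Their poses are not given: they have to be found in the camera images.
- weight: hand press weight, 0.45 kg, 98 mm tall: square steel foot 50 x 50 x 22 mm (nearly all the mass), round pale wooden stem 26 mm in diameter (22 to 78 mm from the underside), red knob 36 mm in diameter above. Origin: centre of the underside; z runs along the stem to the knob. It starts lying on a flat side of its foot, stem level, 25 mm above the bench, pointing away from the robot within 75 degrees.
- stem (a point): point on the axis of the weight's stem, 52 mm from the underside, the middle of the free stem; axes as the weight's
- jig: fixed gluing jig: square wooden base 130 x 130 mm, 22 mm high, on the bench; origin at the centre of its underside, z up
- platen: green steel plate 100 x 100 x 8 mm with a black skirt, floating above the jig's base; unloaded, its top is 57 mm above the bench. Pushed, it first sinks through some easy play (under 5 N; 2 to 13 mm, different each time and not visible), then meets stiff springs, where the load rises by several newtons per millimetre. Origin: centre of its underside, z up
- badge (a point): centre of the top of the brass badge, a disc 44 mm in diameter and 3 mm thick in the middle of the platen; unloaded, its top is 60 mm above the bench. z up
- spool: bystander: yellow thread spool with white ends, 48 mm in diameter, 66 mm tall, upright; origin at the centre of its underside
- dye: bystander: amber dye bottle with a green cap, 46 mm in diameter, 85 mm tall, upright; origin at the centre of its underside
- pot: bystander: blue ceramic pot, open, 64 mm in diameter, 50 mm tall, upright; origin at the centre of its underside
Things that resemble listed ones, but are neither listed nor needed, are in the scene too. Of the things that look like the jig, the largest one is meant. What is shaped like the weight but turquoise is not meant.

How it is judged:
By the outcome, as a careful person would: the job done as asked, in the order asked, and still so for the second after the job is handed in, with the robot touching nothing.
It also fails if it takes over 64 s, if anything falls off the work surface, if the arm or the gripper's body presses on something with over 40 N, if the wrist force passes 120 N, or if a joint passes its speed limit or range.

## Working session

There is one attempt and no reset: what is moved stays moved. The work goes in short steps, each a Python script; the robot and the scene stay as the last script left them, time stands still between calls to the robot, and variables do not carry over. Pictures are saved under pics/ and viewed, at most 10 in all, crops included, and the job is handed in when it is done.

```bash
ls; mkdir -p pics; cat > h.py <<'E'
import numpy as np, cv2
from cell import robot
def cloud(p, mask=None):
    z=p["z_map"]; K=np.array(p["intrinsics"]); R=np.array(p["rotation"]); 
    if R.shape!=(3,3):
        from scipy.spatial.transform import Rotation as Ro
        R=Ro.from_euler('xyz',R).as_matrix()
    v,u=np.nonzero((z>0) if mask is None else (mask&(z>0)))
    d=z[v,u]; P=np.c_[(u-K[0,2])/K[0,0]*d,-(v-K[1,2])/K[1,1]*d,-d]
    return P@R.T+np.array(p["position"]), p["frame"][v,u]
def save(p,n): cv2.imwrite("pics/"+n,p["frame"][:,:,::-1])
E
python3 - <<'E'
from h import *
for c in ("top","scene"):
    p=robot.grab_frame(c); save(p,c+"1.png"); print(c,[k for k in p],p["position"],p["rotation"])
    for l in ("weight","jig","platen","badge","spool","dye","pot"):
        for o in robot.outline_of(l,p):
            if o["conf"]<.3: continue
            P,_=cloud(p,o["pixels"])
            print(l,round(o["conf"],2),np.round(o["extent"]),len(P), np.round(np.median(P,0),3) if len(P) else 0, np.round(np.percentile(P,[3,97],axis=0),3).tolist() if len(P) else 0)
s=robot.sense(); print(s)
a=cv2.imread("pics/top1.png");b=cv2.imread("pics/scene1.png")
cv2.imwrite("pics/both.png",cv2.resize(np.vstack([a,b]),(800,1200))[:, :] if 0 else cv2.resize(np.hstack([a,b]),(800,300)))
E
```

```text
pics
top ['frame', 'z_map', 'intrinsics', 'position', 'rotation', 'shot'] [ 0.43485998 -0.10849411  1.18141342] [ 0.09840461  0.01479235 -1.58871877]
weight 0.57 [139. 182.  26.  35.] 418 [0.578 0.233 0.039] [[0.542, 0.212, 0.005], [0.63, 0.267, 0.054]]
weight 0.57 [182. 203.  36.  31.] 382 [0.509 0.128 0.04 ] [[0.475, 0.081, 0.023], [0.549, 0.159, 0.055]]
jig 0.94 [386. 188.  43.  45.] 1164 [ 0.553 -0.456  0.043] [[0.505, -0.509, 0.006], [0.606, -0.412, 0.048]]
jig 0.79 [313. 142.  41.  42.] 1096 [ 0.695 -0.259  0.042] [[0.65, -0.309, 0.009], [0.747, -0.212, 0.048]]
jig 0.58 [323. 211.  52.  52.] 1967 [ 0.491 -0.278  0.057] [[0.43, -0.342, 0.02], [0.555, -0.22, 0.063]]
platen 0.72 [314. 139.  32.  32.] 641 [ 0.701 -0.261  0.045] [[0.663, -0.297, 0.04], [0.739, -0.224, 0.049]]
platen 0.7 [386. 187.  33.  34.] 669 [ 0.555 -0.464  0.045] [[0.517, -0.503, 0.04], [0.593, -0.427, 0.049]]
platen 0.57 [325. 210.  43.  44.] 1252 [ 0.494 -0.283  0.059] [[0.447, -0.33, 0.055], [0.543, -0.234, 0.064]]
badge 0.95 [315. 140.  31.  31.] 628 [ 0.7   -0.261  0.045] [[0.663, -0.297, 0.04], [0.736, -0
[... 2440 characters left out ...]
607,  0.46742634, -0.01160517,  1.60269494,  0.00601482,
        1.07139684, -0.05629967]), 'joint_vel': array([ 1.00115016e-03,  3.48028524e-04, -1.58137160e-03,  1.77222537e-03,
       -6.64753223e-06, -1.19173188e-03, -2.84871525e-04]), 'joint_torque': array([ 5.36613206e-04, -5.20367146e+01, -1.16813477e-02, -2.44050139e+01,
       -5.65074733e-02,  1.11891894e-02,  1.99543882e-05]), 'position': array([ 0.17822144, -0.62508589,  0.4047423 ]), 'tcp_rot': array([3.14148085e+00, 4.52394152e-05, 2.77740914e-01]), 'contact_force': array([-0.49722639,  0.56349194, -0.65477804]), 'ft_torque': array([ 0.01906725, -0.05304819,  0.02153912]), 'grip_force': 0.0, 'gripper_width': 0.9974830673747296}
```

View pics/top1.png

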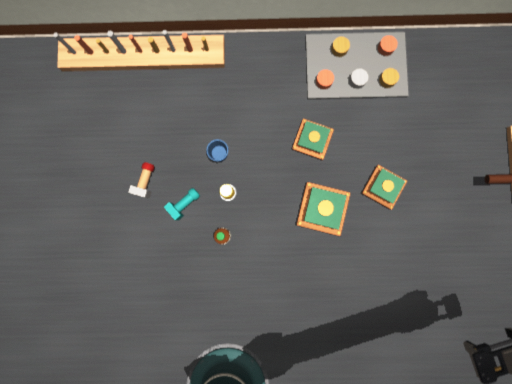

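View pics/scene1.png

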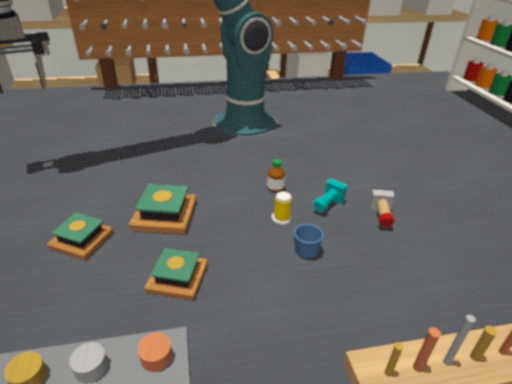

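The top view shows the real weight (red knob) at (142,180), with the foot toward the robot. The large jig is at (325,209). The turquoise decoy, spool, dye and pot lie between them. The scene view agrees. Next I'll refine the positions and check reachability across tool tilts.

```bash
cat >> h.py <<'E'
from scipy.spatial.transform import Rotation as Ro
def ori(head, phi, flip=False):
    """tool z tilted phi from straight down toward heading; closing axis horizontal, perpendicular"""
    a=np.array([np.cos(head),np.sin(head),0]); Z=np.array([0,0,1.])
    z=-np.cos(phi)*Z+np.sin(phi)*a; y=np.cross(Z,a)*(-1 if flip else 1); x=np.cross(y,z)
    return np.c_[x,y,z]
def eul(R): return Ro.from_matrix(R).as_euler('xyz')
def tcp(grasp,R): return np.array(grasp)-0.171*R[:,2]
def near(P,C,c,r): m=np.hypot(P[:,0]-c[0],P[:,1]-c[1])<r; return P[m],C[m].astype(int)
def weight_pose(p,c=(0.582,0.233)):
    P,C=near(*cloud(p),c,.09); k=P[:,2]>.008; P,C=P[k],C[k]
    r,g,b=C.T
    turq=(g>r+25)&(b>r+25); P,C=P[~turq],C[~turq]; r,g,b=C.T
    red=P[(r>90)&(r>2.2*g)]; wood=P[(r>120)&(r-b>40)&(r<=2.2*g)]; foot=P[(r>90)&(abs(r-b)<30)]
    return red,wood,foot
def badge_pts(p,c=(0.493,-0.282)):
    P,C=near(*cloud(p),c,.05); r,g,b=C.T
    return P[(r>120)&(r-b>60)&(r>g)]
E
python3 - <<'E'
from h import *
for c in ("top","scene"):
    p=robot.grab_frame(c)
    for n,q in zip("red wood foot".split(),weight_pose(p)): print(c,n,len(q),np.round(q.mean(0),4),np.round(np.percentile(q,[2,98],axis=0),3).tolist())
    q=badge_pts(p); print("badge",len(q),np.round(q.mean(0),4),np.round((q.min(0)+q.max(0))/2,4),np.round(np.ptp(q,axis=0),4))
W=np.array([.582,.233]);h=np.deg2rad(-5)
for pk in (0,-15,-30,-45):
  for fl in (0,1):
    for dh in (0,):
      R=ori(np.arctan2(-.03,.07),np.deg2rad(pk),fl); g=[.585,.233,.025]
      q=[robot.inverse_kinematics(tcp([g[0],g[1],z],R),eul(R)) for z in (.025,.15)]
      print("pick",pk,fl,[None if j is None else np.round(j,2).tolist() for j in q])
for pl in (90,75,60,45):
  for fl in (0,1):
   for hd in (-60,-30,0):
      R=ori(np.deg2rad(hd),np.deg2rad(pl),fl)
      q=[robot.inverse_kinematics(tcp([.493,-.282,z],R),eul(R)) for z in (.095,.2)]
      print("place",pl,hd,fl,[None if j is None else np.round(j,2).tolist() for j in q])
E
```

```text
top red 70 [0.6259 0.2211 0.04  ] [[0.616, 0.208, 0.029], [0.636, 0.238, 0.046]]
top wood 174 [0.5914 0.2331 0.0364] [[0.564, 0.218, 0.028], [0.618, 0.25, 0.043]]
top foot 152 [0.5517 0.2443 0.0489] [[0.536, 0.221, 0.01], [0.568, 0.27, 0.056]]
badge 221 [ 0.4932 -0.2815  0.0583] [ 0.4811 -0.2693  0.0434] [0.0733 0.0742 0.0474]
scene red 165 [0.6342 0.2196 0.0317] [[0.622, 0.208, 0.016], [0.641, 0.233, 0.044]]
scene wood 168 [0.5915 0.2326 0.0358] [[0.562, 0.217, 0.026], [0.627, 0.251, 0.042]]
scene foot 302 [0.5606 0.242  0.0393] [[0.542, 0.221, 0.011], [0.573, 0.268, 0.053]]
badge 177 [ 0.4993 -0.2848  0.0597] [ 0.4944 -0.2701  0.0419] [0.0496 0.0736 0.0431]
pick 0 0 [[0.06, 0.84, -0.69, 1.74, 0.7, 0.83, 0.2], [0.31, 0.88, -1.17, 1.67, 0.87, 1.2, 0.09]]
pick 0 1 [[-0.14, 0.75, -0.4, 1.75, 0.41, 0.73, -2.73], [0.05, 0.64, -0.68, 1.69, 0.47, 0.98, -2.77]]
pick -15 0 [[0.08, 0.91, -0.65, 1.58, 0.37, 1.0, 0.52], [0.22, 0.84, -0.91, 1.53, 0.44, 1.23, 0.43]]
pick -15 1 [[-0.06, 0.84, -0.42, 1.59, 0.15, 0.95, -2.46], [0.01, 0.7, -0.53, 1.54, 0.15, 1.15, -2.49]]
pick -30 0 [[0.15, 1.06, -0.
[... 1751 characters left out ...]
[0.53, 0.28, -0.42, 2.28, 1.55, 0.7, -0.65]]
place 45 -30 0 [[1.49, 1.11, -1.33, 2.38, 2.29, 1.06, -0.2], [1.54, 0.55, -1.3, 2.34, 2.02, 0.59, -0.28]]
place 45 0 0 [[1.74, 1.12, -1.32, 2.28, 2.08, 0.47, 0.59], [1.82, 0.77, -1.39, 2.25, 1.46, 0.24, 0.97]]
place 45 -60 1 [[-0.03, 0.5, 0.21, 2.35, 1.96, 0.54, 1.91], [-0.23, 0.25, 0.43, 2.32, 1.49, 0.48, 2.48]]
place 45 -30 1 [[1.19, 0.67, -0.89, 2.39, 2.48, 0.7, 2.42], [1.03, 0.25, -0.65, 2.36, 2.38, 0.29, 2.32]]
place 45 0 1 [[1.74, 1.12, -1.32, 2.28, 2.08, 0.47, -2.55], [1.82, 0.77, -1.39, 2.25, 1.46, 0.24, -2.18]]<sys>:0: UserWarning: Gimbal lock detected. Setting third angle to zero since it is not possible to uniquely determine all angles.
```

```bash
python3 - 2>/dev/null <<'E'
from h import *
s=robot.sense(); p=robot.grab_frame("wrist")
R0=Ro.from_euler('xyz',s["tcp_rot"]); Rc=np.array(p["rotation"])
print("cam offset in tool",np.round(R0.inv().apply(np.array(p["position"])-s["position"]),3), "cam look in tool",np.round(R0.inv().apply(Ro.from_euler('xyz',Rc).apply([0,0,-1])),3),np.array(p["intrinsics"])[0])
for c in ("top","scene"):
    p=robot.grab_frame(c); q=badge_pts(p); q=q[q[:,2]>.055]; print(c,len(q),np.round(q.mean(0),4),np.round(np.ptp(q,axis=0),3))
h=np.deg2rad(-17.2); a=np.array([np.cos(h),np.sin(h)])
g=np.r_[np.array([.5914,.233])-.002*a,.025]
for pk in (-35,-42):
    R=ori(h,np.deg2rad(pk)); 
    print("pick",pk,[np.round(robot.inverse_kinematics(tcp(g+[0,0,z],R),eul(R)),2).tolist() for z in (0,.1)])
lo=np.array([-2.53,-.31,-1.57,.28,-1.29,.15,-2.92]);hi=np.array([2.53,2.02,1.55,2.44,4.43,1.84,2.92])
for pl in (48,55):
  for hd in (-150,-120,-90,-75,-60,-45,-30):
    for fl in (0,1):
      R=ori(np.deg2rad(hd),np.deg2rad(pl),fl); q=[robot.inverse_kinematics(tcp([.493,-.282,z],R),eul(R)) for z in (.1,.13,.25)]
      if all(j is not None for j in q): print(pl,hd,fl,[(np.round(j,2).tolist(),round(min((j-lo).min(),(hi-j).min()),2)) for j in map(np.array,q[:2])])
E
```

```text
cam offset in tool [0.068 0.    0.021] cam look in tool [-0.242 -0.     0.97 ] [269.03227461   0.         258.02489259]
top 200 [ 0.4947 -0.2848  0.0611] [0.073 0.043 0.014]
scene 173 [ 0.4993 -0.2859  0.0607] [0.046 0.042 0.006]
pick -35 [[0.15, 1.15, -0.79, 1.3, 0.31, 1.4, 0.7], [0.17, 1.03, -0.84, 1.28, 0.26, 1.51, 0.67]]
pick -42 [[0.15, 1.22, -0.81, 1.2, 0.27, 1.52, 0.72], [0.16, 1.1, -0.85, 1.2, 0.21, 1.62, 0.68]]
48 -150 0 [([0.24, 0.85, -0.08, 1.54, 0.55, 1.49, -1.14], np.float64(0.35)), ([0.25, 0.81, -0.09, 1.54, 0.56, 1.53, -1.12], np.float64(0.31))]
48 -150 1 [([0.61, 0.97, -0.67, 1.51, 0.88, 1.74, 1.75], np.float64(0.1)), ([0.61, 0.93, -0.67, 1.51, 0.86, 1.76, 1.78], np.float64(0.08))]
48 -120 0 [([0.06, 0.72, 0.03, 1.82, 0.79, 1.18, -0.97], np.float64(0.62)), ([0.11, 0.68, -0.04, 1.81, 0.81, 1.24, -0.96], np.float64(0.6))]
48 -120 1 [([0.7, 0.97, -0.89, 1.77, 1.26, 1.69, 1.9], np.float64(0.15)), ([0.7, 0.91, -0.89, 1.77, 1.22, 1.7, 1.94], np.float64(0.14))]
48 -90 0 [([0.15, 0.61, -0.13, 2.1, 1.28, 0.97, -1.02], np.float64(0.34)), ([0.21, 0.55, -0.21, 2.09, 1.26, 1.02, -
[... 1851 characters left out ...]
-75 0 [([-0.1, 0.61, 0.12, 2.26, 1.62, 0.85, -1.24], np.float64(0.18)), ([0.03, 0.54, -0.03, 2.26, 1.59, 0.92, -1.14], np.float64(0.18))]
55 -75 1 [([-0.54, 0.73, 0.66, 2.29, 1.56, 0.51, 1.85], np.float64(0.15)), ([-0.54, 0.64, 0.66, 2.29, 1.49, 0.55, 1.98], np.float64(0.15))]
55 -60 0 [([0.16, 0.58, -0.09, 2.38, 2.04, 0.91, -1.34], np.float64(0.06)), ([0.16, 0.5, -0.09, 2.38, 1.98, 0.87, -1.25], np.float64(0.06))]
55 -60 1 [([0.48, 0.63, -0.45, 2.36, 2.03, 1.08, 1.93], np.float64(0.08)), ([0.09, 0.49, -0.01, 2.39, 1.99, 0.84, 1.87], np.float64(0.05))]
55 -45 0 [([0.98, 0.78, -0.87, 2.43, 2.38, 1.19, -0.96], np.float64(0.01)), ([0.98, 0.66, -0.86, 2.43, 2.32, 1.09, -0.96], np.float64(0.01))]
```

```bash
python3 - 2>&1 <<'E'
from h import *
def go(xy,z,hd):
    R=ori(np.deg2rad(hd),0); robot.move_to([*xy,z],eul(R))
go((.495,-.285),.36,-40); robot.hold(.3); p=robot.grab_frame("wrist"); save(p,"wb.png")
q=badge_pts(p,(.496,-.285)); q=q[q[:,2]>.055]; print("badge",len(q),np.round(q.mean(0),4),np.round((q.min(0)+q.max(0))/2,4),np.round(np.ptp(q,axis=0),4))
P,C=near(*cloud(p),(.496,-.285),.075); r,g,b=C.T; m=(g>r+20)&(g>b+10)&(P[:,2]>.05)
rect=cv2.minAreaRect(P[m][:,:2].astype(np.float32)*1000); print("platen",rect,np.median(P[m][:,2]))
go((.588,.233),.33,-17.2); robot.hold(.3); p=robot.grab_frame("wrist"); save(p,"ww.png")
for n,q in zip("red wood foot".split(),weight_pose(p,(.588,.233))):
    print(n,len(q),np.round(q.mean(0),4),np.round(np.percentile(q,[2,98],axis=0),3).tolist())
    if n=="wood": v=np.linalg.svd(q[:,:2]-q[:,:2].mean(0),full_matrices=False)[2][0]; print("dir",np.rad2deg(np.arctan2(v[1],v[0])), np.percentile((q[:,:2]-q[:,:2].mean(0))@v,[1,99]))
print(robot.sense()["t"])
cv2.imwrite("pics/w2.png",cv2.resize(np.hstack([cv2.imread("pics/wb.png"),cv2.imread("pics/ww.png")]),(800,300)))
E
```

```text
badge 1197 [ 0.4964 -0.2845  0.0596] [ 0.4956 -0.2953  0.1317] [0.0455 0.0634 0.1518]
platen ((496.347900390625, -284.56024169921875), (98.57923126220703, 99.15702056884766), 74.67253112792969) 0.056221370495650874
red 486 [0.6263 0.2253 0.0383] [[0.616, 0.21, 0.028], [0.637, 0.241, 0.042]]
wood 1394 [0.5866 0.2369 0.0809] [[0.547, 0.192, 0.029], [0.618, 0.288, 0.249]]
dir -112.19099039504198 [-0.04432572  0.05577427]
foot 1547 [0.5572 0.2465 0.0812] [[0.536, 0.166, 0.024], [0.596, 0.294, 0.254]]
5.3667
```

View pics/w2.png

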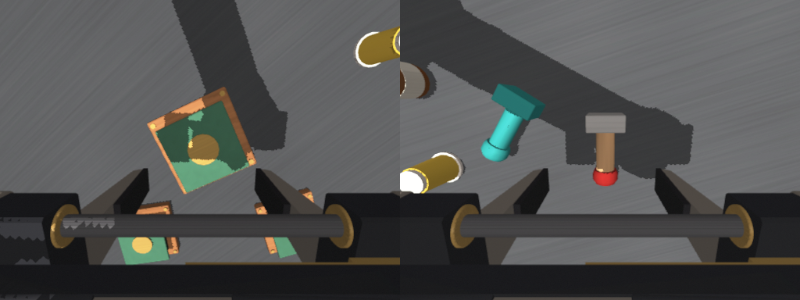

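The wrist views confirm both targets: the badge at (203,150), inside the large jig, and the weight's stem at (605,155), already in line with the tool. Now I'll pick up the weight with the tool tilted back 40°.

```bash
cat > pick.py <<'E'
from h import *
p=robot.grab_frame("wrist")
red,wood,foot=[q[q[:,2]<.06] for q in weight_pose(p,(.588,.233))]
v=np.linalg.svd(wood[:,:2]-wood[:,:2].mean(0),full_matrices=False)[2][0]; v*=np.sign(v[0])
for q in (red,wood,foot): print(len(q),np.round(q.mean(0),4))
s=(wood[:,:2])@v; m=np.percentile(s,[1,99]); n=np.array([-v[1],v[0]])
print("dir",np.rad2deg(np.arctan2(v[1],v[0])),m,np.ptp(m))
h=np.arctan2(v[1],v[0]); 
if abs(np.rad2deg(h)+17)>5: raise SystemExit("dir odd")
mid=v*(m.mean()-.002)+n*np.mean(wood[:,:2]@n)   # grasp 48 mm from underside
mid=(mid+np.array([.5914,.233])-.002*v)/2
print("grasp",mid)
R=ori(h,np.deg2rad(-40)); g=np.r_[mid,.0255]
robot.move_to(tcp(g,R)-.11*R[:,2],eul(R))
print("hit",robot.move_straight(tcp(g,R),vel=.12,threshold=8))
s=robot.sense(); print(s["position"]-tcp(g,R),s["contact_force"])
robot.set_gripper(0.0); s=robot.sense(); print("grip",s["grip_force"],s["gripper_width"]*.092,s["contact_force"],s["t"])
np.save("pick.npy",np.r_[g,h])
robot.move_straight(tcp(g,R)+[0,0,.13],vel=.12)
s=robot.sense(); print("lift",s["grip_force"],s["gripper_width"]*.092,s["contact_force"],s["ft_torque"],s["t"])
for c in ("scene","wrist"): save(robot.grab_frame(c),c+"_l.png")
cv2.imwrite("pics/lift.png",cv2.resize(np.hstack([cv2.imread("pics/scene_l.png"),cv2.imread("pics/wrist_l.png")]),(800,300)))
E
python3 pick.py
```

```text
485 [0.6263 0.2254 0.0383]
1077 [0.5928 0.2361 0.0348]
1255 [0.5535 0.2485 0.0478]
dir -18.756439694297338 [0.45946923 0.51253106] 0.053061833309102746
grasp [0.59048244 0.23507607]
hit False
[ 6.35577023e-04 -8.58457903e-05  1.02216252e-03] [ 0.43500887 -0.42851457  0.33302263]
grip 29.999968707561493 0.025077779950637372 [1.10989692 0.8728392  0.51202181] 8.175
lift 29.9981626868248 0.025129617808147008 [ 0.3399204  -0.47457753 -5.48134505] [-0.49645143 -1.57443994 -0.01252848] 9.4083
```

View pics/lift.png

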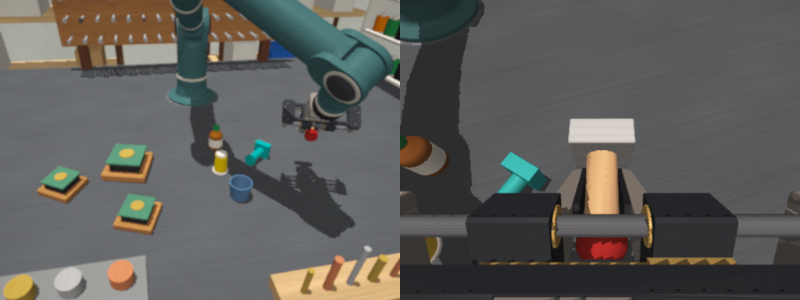

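The weight is held by the stem. I'll carry it over, turn it upright above the badge and measure any tilt.

```bash
cat > carry.py <<'E'
from h import *
B=np.array([.496,-.2847]); R=ori(np.deg2rad(-100),np.deg2rad(50))
s=robot.sense(); robot.move_straight(s["position"]+[0,0,.09],vel=.15)
q=robot.inverse_kinematics(tcp([*B,.29],R),eul(R)); print(np.round(q,2))
robot.move_joints(q); robot.move_straight(tcp([*B,.06+.048+.03],R),vel=.12); robot.hold(.4)
s=robot.sense(); print("pos err",s["position"]-tcp([*B,.138],R),s["grip_force"],s["contact_force"],s["ft_torque"],s["t"])
p=robot.grab_frame("wrist"); save(p,"wrist_p.png"); P,C=near(*cloud(p),B,.06); k=(P[:,2]>.075); P,C=P[k],C[k]; r,g,b=C.T
wood=P[(r>90)&(r-b>35)&(r<2*g)]; foot=P[(r>90)&(abs(r-b)<30)&(P[:,2]<.125)]; red=P[(r>90)&(r>2.5*g)]
np.savez("held.npz",wood=wood,foot=foot,red=red)
for n,q in (("wood",wood),("foot",foot),("red",red)): print(n,len(q),np.round(q.mean(0),4),np.round(np.percentile(q,[2,98],axis=0),3).tolist())
v=np.linalg.svd(wood-wood.mean(0),full_matrices=False)[2][0]; v*=np.sign(v[2]); print("axis",v)
p=robot.grab_frame("scene"); save(p,"scene_p.png")
cv2.imwrite("pics/place.png",np.hstack([cv2.resize(cv2.imread("pics/scene_p.png")[100:300,80:280],(400,400)),cv2.resize(cv2.imread("pics/wrist_p.png"),(400,400))]))
E
python3 carry.py
```

```text
[ 0.32  0.38 -0.35  1.91  1.02  1.33 -0.7 ]
pos err [ 1.88857033e-05 -1.37558039e-05  2.09091707e-04] 29.99941885471344 [ 0.31479791  0.68389946 -5.81176134] [ 1.5854208  -0.35058771 -0.03561657] 13.9833
wood 3335 [ 0.4979 -0.2746  0.1357] [[0.485, -0.282, 0.111], [0.509, -0.271, 0.157]]
foot 4222 [ 0.4993 -0.2667  0.1036] [[0.474, -0.303, 0.089], [0.523, -0.256, 0.11]]
red 1736 [ 0.4984 -0.2713  0.1796] [[0.481, -0.281, 0.174], [0.513, -0.267, 0.186]]
axis [-0.01268621 -0.00598724  0.9999016 ]
```

View pics/place.png

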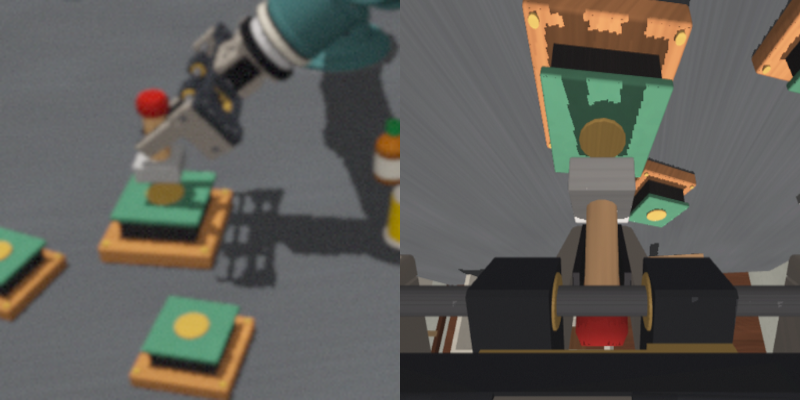

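The weight hangs upright, with its axis within 1° of vertical, and it is centred above the badge. The platen is clear below it. Next I'll lower it in small force-checked steps, press and hold.

```bash
cat > press.py <<'E'
from h import *
def fz(n=5):
    f=[]
    for _ in range(n): f.append(robot.sense()["contact_force"][2]); robot.hold(.02)
    return np.mean(f)
s=robot.sense(); base=s["position"].copy(); 
robot.move_straight(base-[0,0,.023],vel=.06); robot.hold(.2)
f0=fz(10); d=.023; log=[]
while d<.055:
    L=fz(4)-f0; log.append((round(d*1000,1),round(L,2)))
    if L>11.6: break
    d+=.001 if L<4 else (.0006 if L<8 else .0003)
    robot.move_straight(base-[0,0,d],vel=.02)
print(log,f0,robot.sense()["t"])
h=[]
for _ in range(9): robot.hold(.15); h.append(round(fz(2)-f0,2))
print("hold",h,robot.sense()["ft_torque"],robot.sense()["t"])
np.savez("press.npz",base=base,d=d,f0=f0)
E
python3 press.py
```

```text
[(23.0, np.float64(0.08)), (24.0, np.float64(0.25)), (25.0, np.float64(-0.06)), (26.0, np.float64(-0.11)), (27.0, np.float64(0.17)), (28.0, np.float64(0.1)), (29.0, np.float64(1.62)), (30.0, np.float64(1.6)), (31.0, np.float64(1.76)), (32.0, np.float64(2.03)), (33.0, np.float64(2.1)), (34.0, np.float64(2.5)), (35.0, np.float64(3.88)), (36.0, np.float64(6.85)), (36.6, np.float64(9.61)), (36.9, np.float64(11.2)), (37.2, np.float64(11.9))] -5.0581724352210795 20.1167
hold [np.float64(11.31), np.float64(12.01), np.float64(12.31), np.float64(11.16), np.float64(11.43), np.float64(11.63), np.float64(11.98), np.float64(11.86), np.float64(11.71)] [-0.04804038  0.03714954 -0.11025501] 21.7667
```

Held at 11.7 N on the platen for 1.6 s. I'll add a slight nudge and hold again for margin. Then I'll unload to the weight's own 4.4 N, release and back off.

```bash
cat > rel.py <<'E'
from h import *
z=np.load("press.npz"); base,d,f0=z["base"],float(z["d"]),float(z["f0"])
def fz(n=5):
    f=[]
    for _ in range(n): f.append(robot.sense()["contact_force"][2]); robot.hold(.02)
    return np.mean(f)
robot.move_straight(base-[0,0,d+.0003],vel=.02)
h=[]
for _ in range(9): robot.hold(.12); h.append(round(fz(3)-f0,2))
print("hold",h)
while True:
    L=fz(6)-f0
    if L<5.0: break
    d-=.0003; robot.move_straight(base-[0,0,d],vel=.02)
print("unload",d,L); robot.set_gripper(0.6); robot.hold(.3); s=robot.sense(); print(s["contact_force"],s["gripper_width"])
robot.set_gripper(1.0)
R=ori(np.deg2rad(-100),np.deg2rad(50)); robot.move_straight(robot.sense()["position"]-.16*R[:,2],vel=.12); robot.hold(.3)
for c in ("scene","wrist","top"):
    p=robot.grab_frame(c); save(p,c+"_f.png")
    P,C=near(*cloud(p),(.496,-.2847),.045); r,g,b=C.T
    red=P[(r>90)&(r>2.2*g)&(P[:,2]>.1)&(P[:,2]<.2)]; print(c,len(red),np.round(red.mean(0),4) if len(red) else 0, np.round(np.percentile(red,[2,98],axis=0),3).tolist() if len(red) else 0)
print(robot.sense()["t"])
cv2.imwrite("pics/fin.png",np.hstack([cv2.resize(cv2.imread("pics/scene_f.png")[100:300,80:345],(400,300)),cv2.resize(cv2.imread("pics/wrist_f.png"),(400,300))]))
E
python3 rel.py
```

```text
hold [np.float64(12.6), np.float64(12.86), np.float64(12.14), np.float64(12.47), np.float64(12.49), np.float64(12.12), np.float64(11.52), np.float64(12.52), np.float64(12.48)]
unload 0.034800000000000005 4.646763323434783
[-1.24918811 -0.43733208 -0.0599652 ] 0.5998251937015072
scene 164 [ 0.5055 -0.286   0.1478] [[0.486, -0.3, 0.137], [0.515, -0.272, 0.154]]
wrist 655 [ 0.4978 -0.2746  0.1444] [[0.482, -0.295, 0.133], [0.512, -0.267, 0.151]]
top 123 [ 0.4947 -0.284   0.1527] [[0.481, -0.298, 0.148], [0.509, -0.27, 0.157]]
29.9417
```

View pics/fin.png

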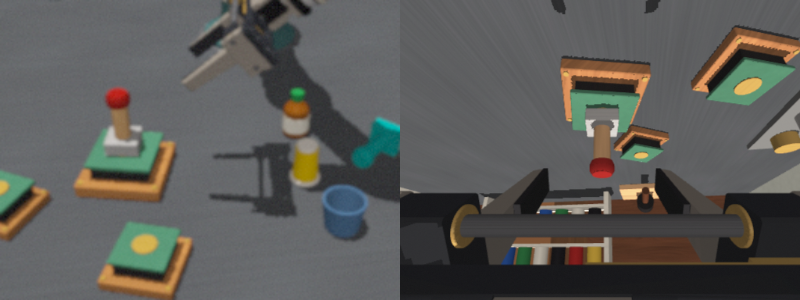

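The weight stands upright, centred on the platen at about (123,140) in the left view. The top camera puts its knob at (0.495, -0.284), right over the badge. The bystanders are where they were and the gripper is clear.

```bash
python3 -c "
from cell import robot
print(robot.job_done())"
```

```text
the job is handed in; nothing more can be done
None
```

The job is handed in at about 30 s: the weight stands upright by itself, centred on the badge to within a couple of millimetres; it was pressed over 1 s at about 12 N on the platen (roughly 8 N of lean plus its own weight), peaking near 13 N in the readings, and the spool, dye bottle and pot look undisturbed.

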